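# Fit the temperature probe into the vacuum manifold

## Robot

A 6-joint arm with a two-finger parallel gripper is mounted at the origin on the work surface. World frame = base frame: x ahead of the robot, y to its left, z up, the work surface at z = 0. Lengths are in mm, angles in rad, forces in N, time in s.
With the tool pointing down it reaches from about 350 to 925 mm from the base axis. Payload 6.4 kg.
Tool frame: the origin (TCP) lies midway between the tips of the shut fingers; the grasp point (between the pads) lies 19 mm behind it (manip.tcp_to_grasp is the z of the grasp point in the tool frame, in mm); z points along the fingers, y is the line along which they close (so a half turn about z gives the same grasp; the last joint's range is limited). The gripper opens to 94 mm and grips with 3 to 60 N. Pads are 16 mm wide; open, the fingers measure 119 mm over their backs; the gripper's body (75 mm by 177 mm) begins 78 mm behind the grasp point.
Start: joints at [1.036, 0.245, 1.558, -0, 1.339, -0.174], TCP at [229.463, 608.162, 205.455] pointing down, gripper open.
Joint ranges: [-3.13, 3.13], [-1.02, 2.26], [0.13, 2.54], [-0.95, 4.09], [0.21, 2.88], [-2.74, 2.74]. Speed limits (rad/s): [2.57, 2.57, 3.14, 3.14, 3.14, 3.14].

## Interface

Orientations are given as a rotation vector (axis times angle).
In Python, from station import manip gives the robot as it stands.
- The arm moves only by the tool play_rows, never from a script. Its argument "commands" is one flat list of numbers, 7 for each row, row after row: the shift along the tool's x, y, z normalised to -1 to 1, where 1 is 0.5 m, then the turn, a rotation vector about the tool's x, y, z normalised to -1 to 1, where 1 is pi rad, then the opening, from 0 (shut) to 1 (fully open). A call has exactly 8 rows; each row shifts and turns the commanded pose from where the row before left it, along the tool's axes as they then stand; what a row does not reach is not made up. A row lasts 1/8 s, in which the tool goes at most 62.5 mm and 10.7 degrees, less where a joint would pass 70% of its speed; a pose out of reach is approached as far as the arm can. A call with a number of a shift or a turn outside -1 to 1 is refused whole. A call with a gripper value outside its range is refused whole. The fingers move at their own pace and stop on an object; the grip force is fixed at half the most. Time passes only in rows, so rows that do not move let the fingers close, or fill a call up. It gives the time, the measured TCP pose, the force, the opening and the grip force at its end, in the units of the state.
- manip.state(): the state, without advancing time (a new reading comes with each control period).
- manip.read_camera(name): name is "scene" or "top" or "wrist"; returns (picture, depth): 384x512x3 uint8, red, green, blue; 384x512 float32, mm along the optical axis (not along the pixel's ray), 0 where there is no reading.
- manip.camera_model(name): a dict with "intrinsics" (3x3 intrinsics, pixels), "R" (3x3) and "t" (3): a world point X has camera coordinates R X + t. Camera axes: x right, y down, z forward; pixel columns grow to the right and rows downward; lengths in mm; the calibration is good to about 2 mm. A picture is of the moment at which its call begins: read the wrist's pose just before it. camera_model takes no time and is no camera call; for the wrist camera it gives the pose at the moment of the call.
- manip.sign_off(): hands the job in; it is judged then, once.
The state is a dict: "time_s": time; "qpos": joint angles; "joint_velocities": joint speeds; "joint_torque": joint torques, N m; "tool_pos": TCP position; "eef_rot": TCP orientation; "force": force on the tool from outside, world axes, zero at the start; "ft_torque": the same for the moment, N m; "opening": finger opening in mm; "grip_force": force on a finger pad.
Only numpy, scipy, OpenCV 4.12 (cv2) and the standard library are available. Lean on these libraries where they do the work, as an engineer would, in place of code of your own. Each camera call takes 0.05 s, during which the arm holds its last target. There are 200 camera calls.

## Task

On the white lid of the glass vacuum manifold, slide the grey port cover by its red knob all the way open. Then take the orange-handled temperature probe out of its blue stand and lower its stem gently into the uncovered port until the black collar sits flush on the lid; only then let go of it, leaving the cover open. Do not disturb the amber bottle, the beaker or the tip box.

Things in the scene. Friction and masses are not known exactly. Their poses are not given: they have to be found in the camera images.
- manifold: Fixed vacuum manifold: clear glass tank under a white lid 130 x 300 x 16 mm (x, y, z), lid's flat top 136 mm above the bench. Origin: centre of its underside at bench level; y along the lid's length, z up. Six columns 58 mm tall stand on the lid at x = +/-30, y = 82 to 132 mm. Two rails, 6 mm high, 5 mm wide, lie along y at x = +/-27.5 mm, y = -125 to 35 mm. Place and yaw vary.
- port (a point): Centre of the probe port's mouth, level with the lid's top, at (0, -75, 136) mm in the manifold's frame; axes as the manifold's. A vertical round hole, 13 mm in diameter, through the 16 mm lid, ringed in blue, with 114 mm of free depth below the lid. The cover hides it at the start.
- cover (a joint): Travel (m) of the sliding port cover, a grey plate 48 x 50 x 6 mm on the lid. 0: shut, centred over the port; 0.065: fully open, at its stop. Grows as it slides along the manifold's +y, towards the columns. About 1.5 N of friction; it stays where it is left. Starts between 0 and 0.012. Below 0.041 it fouls the probe's collar.
- cover_knob (a point): Centre of the top of the cover's red square knob, which stands on the middle of the cover plate: 16 x 16 mm, sides along the manifold's x and y, reaching 24 mm down from this point to the plate. The point is 30 mm above the lid's top (166 mm above the bench). Moves with the cover.
- stand: Probe stand, fixed to the bench: steel base 90 x 90 x 8 mm carrying a blue post 46 x 46 mm whose top is 100 mm above the bench, with an upright through hole 14 mm in diameter at its centre. Origin: centre of the underside, at bench level, z up.
- probe: Loose rigid probe, 0.06 to 0.13 kg, upright in the stand, collar on the stand's top. Origin: centre of the flat underside of its black collar; z up along its axis. Steel stem, 10 mm in diameter, reaches 80 mm below the origin (last 10 mm taper to 4 mm). Collar 32 mm in diameter, z = 0 to 8 mm. Round orange handle 24 mm in diameter, z = 8 to 74 mm: grip it from above at about z = 45 mm.
- probe_tip (a point): The tip of the probe's stem, on its axis, 80 mm below the collar's underside.
- reagent_bottle: Bystander: amber bottle with a purple cap, 68 mm in diameter, 150 mm tall, loose. Origin: centre of its underside.
- beaker: Bystander: glass beaker, 72 mm in diameter, 90 mm tall, loose. Origin: centre of its underside.
- tip_box: Bystander: blue pipette-tip box with a clear top, 80 x 115 x 67 mm (x, y, z), loose. Origin: centre of its underside.
Things that resemble listed ones, but are neither listed nor needed, are in the scene too. Leave any purple look-alike of the probe alone.

How it is judged (in metres and radians):
On the way, in this order (a step that is already met when the one before it is completed fails the run):
1. the cover is slid open (at least 55 of its 65 mm) (value of joint cover above 0.055 m), for 0.2 s.
2. the probe is lifted out of its stand (its tip above the stand's top) (z of probe_tip in the frame of stand above 0.105 m), for 0.1 s.
At the end, for the whole second after the job is handed in: The probe stands at rest in the port: collar underside within 4 mm of the lid's top, within 5 mm of the port's centre, upright within 0.06 rad; the cover is still open by more than 50 mm (horizontal distance between probe and port below 0.005 m and z of probe in the frame of manifold between 0.132 and 0.14 m and angle between probe's own z axis and vertical below 0.06 rad and value of joint cover above 0.05 m and linear speed of probe below 0.02 m/s and angular speed of probe below 0.2 rad/s); the robot touches nothing.
It fails at once if the probe is let go in the port while its collar is still more than 10 mm above the lid (horizontal distance between probe and port below 0.02 m and z of probe in the frame of manifold between 0.146 and 0.3 m and contact force between probe and the fingers below 0.05 N).
It fails at once if the probe is forced against the manifold with more than 60 N (contact force between probe and manifold above 60 N).
It fails at once if the amber bottle is moved more than 30 mm or tipped by more than 0.3 rad (distance of reagent_bottle from where it was at the start of the episode above 0.03 m or angle between reagent_bottle's own z axis and vertical above 0.3 rad).
It fails at once if the beaker is moved more than 30 mm or tipped by more than 0.3 rad (distance of beaker from where it was at the start of the episode above 0.03 m or angle between beaker's own z axis and vertical above 0.3 rad).
It fails at once if the tip box is moved more than 30 mm or tipped by more than 0.3 rad (distance of tip_box from where it was at the start of the episode above 0.03 m or angle between tip_box's own z axis and vertical above 0.3 rad).
It also fails if it takes over 64 s, if anything falls off the work surface, if the arm or the gripper's body presses on something with over 40 N, if the wrist force passes 120 N, or if a joint passes its speed limit or range.

## Working session

There is one attempt and no reset: what is moved stays moved. The work goes in short steps, Python scripts to look and compute and a tool call to move; the robot and the scene stay as the last step left them, time stands still between calls to the robot, and variables do not carry over. Pictures are saved under pics/ and viewed, at most 10 in all, crops included, and the job is handed in when it is done.

Besides the shell and the picture viewer there is one more tool, called after "Call:" by a JSON object that holds its "fn" and its "kwargs", one argument or row to a line. play_rows: Moves the arm, as the interface text tells. Its arguments: {"type":"object","properties":{"commands":{"type":"array"}},"required":["commands"]}

```bash
ls; mkdir -p pics; cat > h.py <<'E'
import numpy as np, cv2
from station import manip
def grab(n):
    m=manip.camera_model(n); p,d=manip.read_camera(n); return p,d,m
def pts(d,m):
    K=m["intrinsics"];v,u=np.indices(d.shape)
    c=np.stack([(u-K[0][2])/K[0][0]*d,(v-K[1][2])/K[1][1]*d,d],-1)
    return (c-np.array(m["t"]))@np.array(m["R"])
def ray(u,v,z,m):
    K=np.array(m["intrinsics"]);R=np.array(m["R"]);o=-R.T@np.array(m["t"])
    r=R.T@np.linalg.solve(K,[u,v,1]);return o+r*(z-o[2])/r[2]
E
python3 - <<'E'
from h import *
a=grab("scene");b=grab("top")
np.savez("t0.npz",s=a[0],t=b[0],sd=a[1],td=b[1])
cv2.imwrite("pics/a.png",cv2.resize(b[0],(800,600),interpolation=2)[:,:,::-1]); cv2.imwrite("pics/b.png",cv2.resize(a[0],(800,600))[:,:,::-1])
print(b[2],manip.state()["eef_rot"],manip.tcp_to_grasp)
E
```

```text
pics
{'intrinsics': array([[383.53397068,   0.        , 260.87134795],
       [  0.        , 383.53397068, 192.68900409],
       [  0.        ,   0.        ,   1.        ]]), 'R': array([[ 0.01042205, -0.99990996,  0.00845331],
       [-0.99782074, -0.01095036, -0.06506811],
       [ 0.06515481, -0.00775675, -0.99784502]]), 't': array([-139.31224794,  606.32232873,  905.67181101])} [-5.63506435e-01 -3.09006357e+00  2.54751653e-03] -18.8
```

View pics/a.png

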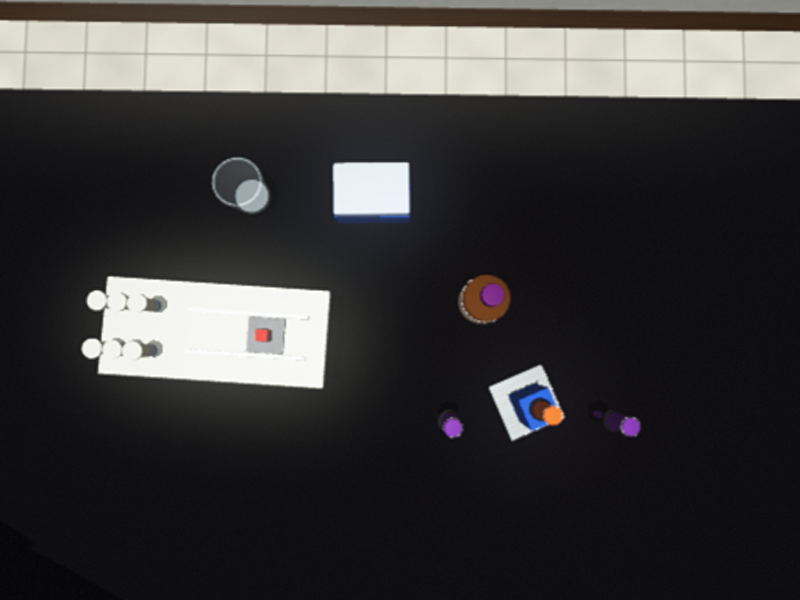

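View pics/b.png

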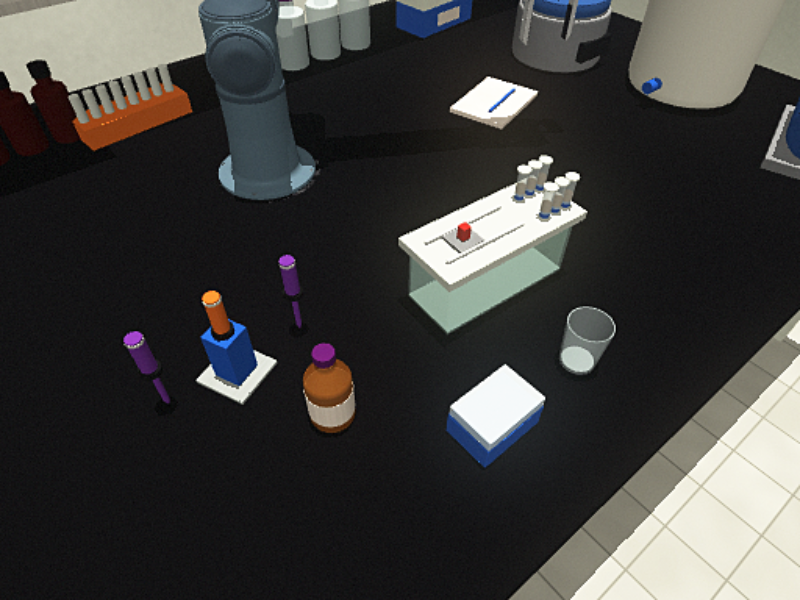

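The top view (800x600) shows the lid at (215,332), with the red knob on the grey cover at (263,335). The columns are at the left end, so the cover opens towards the left. Probe candidates are orange at (552,414), standing in the blue post, and purple at (452,427) and (630,427). Only the orange one fits the description; the purple ones are look-alikes. I'll measure and confirm with a crop.

```bash
cat >> h.py <<'E'
def mask(p,c):
    h=cv2.cvtColor(p,cv2.COLOR_RGB2HSV);H,S,V=[h[...,i].astype(int) for i in range(3)]
    m={"red":((H<5)|(H>174))&(S>150)&(V>90),"orange":(H>7)&(H<17)&(S>180)&(V>170),"blue":(H>100)&(H<125)&(S>140)&(V>60)}[c]
    return m.astype(np.uint8)
def blobs(m,amin=20):
    n,l,s,c=cv2.connectedComponentsWithStats(m);return [(s[i,4],c[i],l==i) for i in range(1,n) if s[i,4]>=amin]
E
python3 - <<'E'
from h import *
z=np.load("t0.npz");m=manip.camera_model("top");p,d=z["t"],z["td"]
P=pts(d,m)
for c in("red","orange","blue"):
    for a,cc,l in blobs(mask(p,c)):
        if d[l].min()<=0: pass
        q=P[l&(d>0)];print(c,a,cc.round(1),np.median(q,0).round(1),q[:,2].max().round(1))
        k=q[q[:,2]>q[:,2].max()-5];print("   top",k.mean(0).round(1),(k.min(0)+k.max(0)).round(1)/2)
lid=((abs(P[...,2]-136)<9)&(d>0)&(p.min(-1)>150)).astype(np.uint8)
b=max(blobs(lid),key=lambda t:t[0]);q=P[b[2]];print("lid z",np.median(q[:,2]))
r=cv2.minAreaRect(q[:,:2].astype(np.float32));print(r,cv2.boxPoints(r))
st=((abs(P[...,2]-8)<8)&(p.min(-1)>120)&(d>0)).astype(np.uint8)
for a,cc,l in blobs(st,60): print("base",a,cc,cv2.minAreaRect(P[l][:,:2].astype(np.float32)))
for c,z0 in ((np.array([463,232]),0),(np.array([211,335]),0)):pass
cv2.imwrite("pics/c.png",cv2.resize(z["t"][225:295,270:420],(750,350),interpolation=2)[:,:,::-1])
# probe & bystander clearances
for n,(u,v) in dict(bottle=(315,189),purL=(290,273),purR=(403,273),tip=(238,121),beaker=(152,117)).items(): print(n,P[v,u].round())
E
```

```text
red 49 [167.1 214. ] [553.   57.8 164.7] 167.0
   top [552.8  57.8 164.9] [553.    58.05 164.55]
orange 89 [353.5 265.7] [ 453.4 -318.5  172.8] 176.4
   top [ 454.1 -318.2  173.2] [ 455.15 -317.7   173.9 ]
blue 138 [241.5 139.8] [734.9 -92.6  26.9] 45.7
   top [ 736.1 -101.1   43. ] [735.05 -75.7   43.45]
blue 386 [339.  258.1] [ 465.4 -304.4   97.6] 110.4
   top [ 458.  -314.1  107.4] [ 453.7  -315.95  108.25]
lid z 134.71965276927205
((557.0330200195312, 129.56362915039062), (301.2587890625, 130.08555603027344), 86.81151580810547) [[483.7128   -17.214844]
 [613.597    -24.450317]
 [630.3533   276.3421  ]
 [500.46906  283.57758 ]]
base 145 [157.37931034 121.77241379] ((783.4347534179688, 125.74984741210938), (26.306804656982422, 45.70185470581055), 44.41873550415039)
base 680 [330.57794118 254.19852941] ((454.1413269042969, -319.31915283203125), (90.95532989501953, 91.9333267211914), 23.98802947998047)
bottle [ 608. -244.  152.]
purL [ 435. -193.  151.]
purR [ 438. -424.  153.]
tip [771. -78.  66.]
beaker [793. 138.   9.]
```

View pics/c.png

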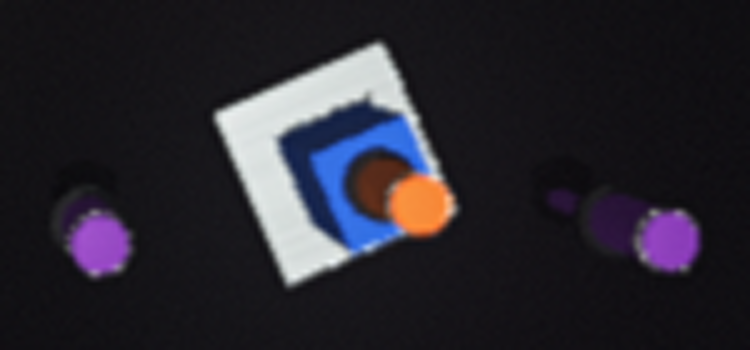

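The crop confirms that the orange-handled probe stands in the blue post, and that the purple look-alikes on both sides stand alone. Next I'll move above the knob and turn the tool's y axis to line up with the manifold's y.

Call:
{"fn": "play_rows", "kwargs": {
  "commands": [0,0,-0.037,0,0,-0.0324,1,0,0,-0.037,0,0,-0.0324,1,0,0,-0.037,0,0,-0.0324,1,-0.0544,-0.0817,0,0,0,0,1,-0.0544,-0.0817,0,0,0,0,1,-0.0544,-0.0817,0,0,0,0,1,-0.0544,-0.0817,0,0,0,0,1,-0.0544,-0.0817,0,0,0,0,1]
}}

```text
time_s: 1.1
tool_pos: [354.3, 395.1, 260.5]
eef_rot: [-0.087, -3.14, 0.001]
force: [0.7, -0.5, 0.2]
opening: 94.2
grip_force: 0.0
```

Call:
{"fn": "play_rows", "kwargs": {
  "commands": [-0.0544,-0.0817,0,0,0,0,1,-0.0544,-0.0817,0,0,0,0,1,-0.0544,-0.0817,0,0,0,0,1,-0.0544,-0.0817,0,0,0,0,1,-0.0544,-0.0817,0,0,0,0,1,-0.0544,-0.0817,0,0,0,0,1,-0.0544,-0.0817,0,0,0,0,1,-0.0544,-0.0817,0,0,0,0,1]
}}

```text
time_s: 2.1
tool_pos: [553.5, 56.8, 260.5]
eef_rot: [-0.087, -3.14, -0.0]
force: [-0.2, 0.9, -0.6]
opening: 94.0
grip_force: 0.0
```

```bash
cat >> h.py <<'E'
from scipy.spatial.transform import Rotation as Ro
def to(x,y,z,yaw=None):
    "norm. shift (tool axes) and z-turn to target TCP; yaw = world heading of tool y, deg"
    s=manip.state();R=Ro.from_rotvec(s["eef_rot"]).as_matrix()
    d=R.T@(np.array([x,y,z])-s["tool_pos"])
    cur=np.degrees(np.arctan2(R[1,1],R[0,1]))
    print("tcp",np.round(s["tool_pos"],1),"yaw",cur.round(2),"tilt",R[:,2].round(4),"t",s["time_s"],"open",s["opening"],"| norm shift",(d/500).round(4),"turn",None if yaw is None else -np.radians(yaw-cur)/np.pi)
E
python3 - <<'E'
from h import *
p,d,m=grab("wrist");P=pts(d,m)
for a,c,l in blobs(mask(p,"red")):
    q=P[l&(d>0)];k=q[abs(q[:,2]-166)<4];print(a,c,q[:,2].max(),len(k),k.mean(0), ray(*c,166,m))
to(553,58,154,86.8)
cv2.imwrite("pics/d.png",p[:,:,::-1])
E
```

```text
301 [261.33554817 189.93023256] 167.91951562483635 298 [553.41654862  60.41461986 165.96389297] [553.31069638  60.44311431 166.        ]
tcp [555.6  52.3 260.4] yaw 86.58 tilt [ 6.0e-04 -2.8e-03 -1.0e+00] t 2.15 open 93.94634876770874 | norm shift [0.0061 0.0116 0.2127] turn -0.0012372709496092052
```

View pics/d.png

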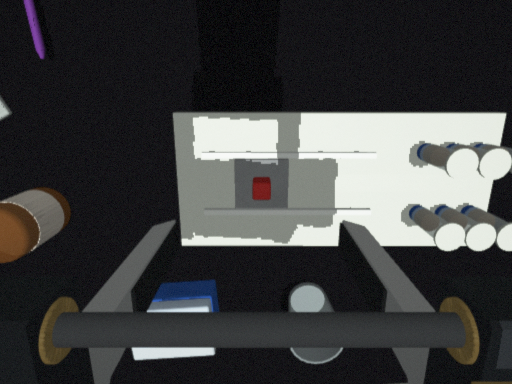

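The wrist view shows the red knob at (261,190) between the rails, with the columns to the right. The fingers clear everything here. I'll descend, then check the position before closing.

Call:
{"fn": "play_rows", "kwargs": {
  "commands": [0,0,0.04,0,0,0,1,0,0,0.05,0,0,0,1,0,0,0.05,0,0,0,1,0,0,0.045,0,0,0,1,0,0,0,0,0,0,1,0,0,0,0,0,0,1,0,0,0,0,0,0,1,0,0,0,0,0,0,1]
}}

```text
time_s: 3.15
tool_pos: [553.6, 58.4, 169.3]
eef_rot: [0.087, 3.139, -0.0]
force: [-0.1, 0.6, 0.2]
opening: 94.0
grip_force: 0.0
```

```bash
python3 - <<'E'
from h import *
p,d,m=grab("wrist")
for a,c,l in blobs(mask(p,"red")):
    P=pts(d,m);q=P[l&(d>0)];k=q[abs(q[:,2]-166)<4];print(a,c,len(k),k.mean(0))
to(553,58,147,86.8)
E
```

```text
615 [259.9804878  231.99186992] 609 [553.33175094  60.24907561 166.0226967 ]
tcp [553.5  58.3 169.2] yaw 86.83 tilt [ 1.3e-03 -2.0e-04 -1.0e+00] t 3.2 open 94.06517824876822 | norm shift [ 0.001  -0.0007  0.0444] turn 0.0001442930684545571
```

Call:
{"fn": "play_rows", "kwargs": {
  "commands": [0,0,0.022,0,0,0,1,0,0.003,0.022,0,0,0,1,0,0,0,0,0,0,1,0,0,0,0,0,0,0,0,0,0,0,0,0,0,0,0,0,0,0,0,0,0,0,0,0,0,0,0,0,0,0,0,0,0,0]
}}

```text
time_s: 4.2
tool_pos: [553.2, 59.8, 146.6]
eef_rot: [0.087, 3.14, 0.0]
force: [-1.2, 0.3, -0.0]
opening: 47.6
grip_force: 0.0
```

Call:
{"fn": "play_rows", "kwargs": {
  "commands": [0,0,0,0,0,0,0,0,0,0,0,0,0,0,0,0,0,0,0,0,0,0,0,0,0,0,0,0,0,0,0,0,0,0,0,0,0,0,0,0,0,0,0,0,0,0,0,0,0,0,0,0,0,0,0,0]
}}

```text
time_s: 5.2
tool_pos: [553.2, 59.8, 146.4]
eef_rot: [-0.087, -3.14, 0.0]
force: [-0.1, -0.6, -0.5]
opening: 15.7
grip_force: 30.0
```

Call:
{"fn": "play_rows", "kwargs": {
  "commands": [0,0.02,0,0,0,0,0,0,0.02,0,0,0,0,0,0,0.02,0,0,0,0,0,0,0.02,0,0,0,0,0,0,0.02,0,0,0,0,0,0,0.014,0,0,0,0,0,0,0,0,0,0,0,0,0,0,0,0,0,0,0]
}}

```text
time_s: 6.2
tool_pos: [556.4, 117.2, 146.5]
eef_rot: [0.087, 3.14, 0.002]
force: [1.7, 2.0, -0.6]
opening: 15.9
grip_force: 30.0
```

Call:
{"fn": "play_rows", "kwargs": {
  "commands": [0,0.003,0,0,0,0,0,0,0.003,0,0,0,0,0,0,0.002,0,0,0,0,0,0,0,0,0,0,0,0,0,0,0,0,0,0,0,0,0,0,0,0,0,0,0,0,0,0,0,0,0,0,0,0,0,0,0,0]
}}

```text
time_s: 7.2
tool_pos: [556.5, 119.4, 146.5]
eef_rot: [-0.087, -3.14, 0.004]
force: [-1.3, -6.6, 0.1]
opening: 15.5
grip_force: 30.0
```

The cover is at its stop: it pushed back with 6.6 N and would move no further. I'll release the knob, rise, and look at the port.

Call:
{"fn": "play_rows", "kwargs": {
  "commands": [0,-0.003,0,0,0,0,0,0,0,0,0,0,0,0.5,0,0,0,0,0,0,0.5,0,0,0,0,0,0,0.5,0,0,0,0,0,0,0.5,0,0,-0.02,0,0,0,0.5,0,0,-0.1,0,0,0,0.5,0,0,-0.1,0,0,0,0.6]
}}

```text
time_s: 8.2
tool_pos: [556.2, 119.3, 258.1]
eef_rot: [-0.087, -3.14, -0.0]
force: [0.5, -0.4, 0.6]
opening: 54.2
grip_force: 0.0
```

Call:
{"fn": "play_rows", "kwargs": {
  "commands": [0,-0.05,-0.02,0,0,0,0.6,0,-0.05,0,0,0,0,0.6,0,-0.03,0,0,0,0,0.6,0,0,0,0,0,0,0.6,0,0,0,0,0,0,0.6,0,0,0,0,0,0,0.6,0,0,0,0,0,0,0.6,0,0,0,0,0,0,0.6]
}}

```text
time_s: 9.2
tool_pos: [552.9, 54.6, 266.4]
eef_rot: [-0.086, -3.14, -0.0]
force: [0.2, 1.3, -0.1]
opening: 56.6
grip_force: 0.0
```

```bash
python3 - <<'E'
from h import *
p,d,m=grab("wrist");P=pts(d,m)
for a,c,l in blobs(mask(p,"red")):
    q=P[l&(d>0)];k=q[abs(q[:,2]-166)<4];print("knob",a,c,len(k),k.mean(0))
for a,c,l in blobs(mask(p,"blue"),8): 
    e=cv2.minEnclosingCircle(np.argwhere(l)[:,::-1].astype(np.float32)) ;print("blue",a,c.round(1),e,ray(*e[0],136,m).round(1))
to(454,-318.5,280,86.8)
cv2.imwrite("pics/e.png",p[:,:,::-1])
E
```

```text
knob 281 [331.19572954 188.92170819] 278 [556.98810515 119.70145819 166.1467231 ]
blue 21 [419.  149.3] ((420.5, 149.5), 6.041623115539551) [531.7 210.4 136. ]
blue 253 [258.  181.3] ((258.1357421875, 181.3909454345703), 15.359046936035156) [554.3  55.4 136. ]
blue 28 [411.9 208.6] ((413.5, 209.5), 5.700977325439453) [591.7 208.1 136. ]
blue 26 [438.  207.4] ((439.0, 208.0), 5.000100135803223) [591.5 233.3 136. ]
blue 29 [463.7 207.5] ((464.5, 207.5), 5.147915363311768) [592.4 258.6 136. ]
blue 437 [210.3 291.3] ((211.0, 295.0), 18.35765838623047) [677.4  -2.2 136. ]
blue 28 [149.8 284.8] ((151.0, 285.5), 4.031229019165039) [662.3 -64.8 136. ]
tcp [552.9  54.5 266.4] yaw 86.84 tilt [-1.e-04  0.e+00 -1.e+00] t 9.25 open 56.31409780466872 | norm shift [ 0.1564 -0.7558 -0.0271] turn 0.00024201339411852196
```

View pics/e.png

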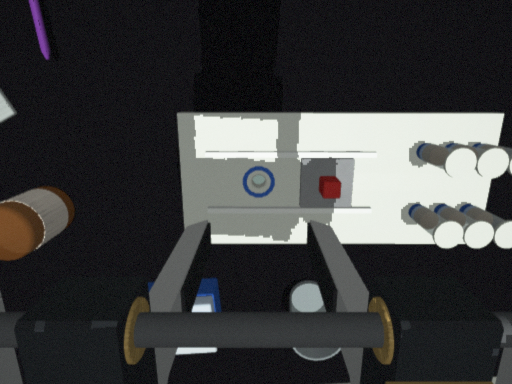

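The cover is open, with the blue-ringed port uncovered at (258,181) and the knob at (331,189). The port is at about (553.7, 54.9). Next is the probe.

Call:
{"fn": "play_rows", "kwargs": {
  "commands": [0.0196,-0.0945,0,0,0,0,0.6,0.0196,-0.0945,0,0,0,0,0.6,0.0196,-0.0945,0,0,0,0,0.6,0.0196,-0.0945,0,0,0,0,0.6,0.0196,-0.0945,0,0,0,0,0.6,0.0196,-0.0945,0,0,0,0,0.6,0.0196,-0.0945,0,0,0,0,0.6,0.0196,-0.0945,0,0,0,0,0.6]
}}

```text
time_s: 10.25
tool_pos: [453.1, -320.2, 266.6]
eef_rot: [0.087, 3.14, -0.0]
force: [1.1, 0.4, 0.6]
opening: 56.3
grip_force: 0.0
```

Call:
{"fn": "play_rows", "kwargs": {
  "commands": [0,0,0,0,0,0,0.6,0,0,0,0,0,0,0.6,0,0,0,0,0,0,0.6,0,0,0,0,0,0,0.6,0,0,0,0,0,0,0.6,0,0,0,0,0,0,0.6,0,0,0,0,0,0,0.6,0,0,0,0,0,0,0.6]
}}

```text
time_s: 11.25
tool_pos: [453.6, -318.8, 266.5]
eef_rot: [-0.087, -3.14, 0.0]
force: [0.1, 0.5, 0.7]
opening: 56.3
grip_force: 0.0
```

```bash
python3 - <<'E'
from h import *
p,d,m=grab("wrist");P=pts(d,m)
for a,c,l in blobs(mask(p,"orange")):
    q=P[l&(d>0)];k=q[abs(q[:,2]-174)<5];print("orange",a,c,len(k),k.mean(0) if len(k) else 0,(k.min(0)+k.max(0))/2 if len(k) else 0)
to(454,-318.5,126,86.8)
E
```

```text
tcp [ 453.6 -318.8  266.4] yaw 86.82 tilt [-0.  0. -1.] t 11.3 open 56.49360159682149 | norm shift [-0.0007  0.0005  0.2809] turn 0.00010708158544845661
```

```bash
python3 - <<'E'
from h import *
p,d,m=grab("wrist");P=pts(d,m)
h=cv2.cvtColor(p,cv2.COLOR_RGB2HSV)
k=(d>0)&(abs(P[...,2]-174)<3)&(np.hypot(P[...,0]-454,P[...,1]+318)<40)
q=P[k];print(k.sum(),np.median(h[k],0) if k.any() else 0,q.mean(0),(q.min(0)+q.max(0))/2,q.max(0)-q.min(0))
cv2.imwrite("pics/f.png",p[:,:,::-1])
E
```

```text
590 [ 18. 143. 255.] [ 455.08348407 -316.80785034  173.99205042] [ 455.36024623 -316.92480383  173.92765141] [23.32911108 23.69564837  5.7687365 ]
```

View pics/f.png

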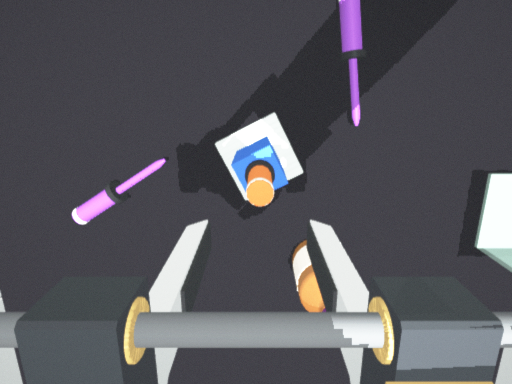

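The orange handle is at (260,190), standing in the blue post between the fingers' line. The purple probes are well clear. I'll descend and grip.

Call:
{"fn": "play_rows", "kwargs": {
  "commands": [-0.0026,0.003,0.05,0,0,0,0.6,0,0,0.06,0,0,0,0.6,0,0,0.06,0,0,0,0.6,0,0,0.06,0,0,0,0.6,0,0,0.03,0,0,0,0.6,0,0,0.021,0,0,0,0.6,0,0,0,0,0,0,0.6,0,0,0,0,0,0,0]
}}

```text
time_s: 12.35
tool_pos: [455.6, -317.9, 127.1]
eef_rot: [0.087, 3.139, -0.002]
force: [-0.5, -1.4, -0.6]
opening: 49.6
grip_force: 0.0
```

Call:
{"fn": "play_rows", "kwargs": {
  "commands": [0,0,0,0,0,0,0,0,0,0,0,0,0,0,0,0,0,0,0,0,0,0,0,0,0,0,0,0,0,0,0,0,0,0,0,0,0,0,0,0,0,0,0,0,0,0,0,0,0,0,0,0,0,0,0,0]
}}

```text
time_s: 13.35
tool_pos: [455.2, -317.5, 126.3]
eef_rot: [0.087, 3.14, -0.001]
force: [-0.1, 0.1, 4.4]
opening: 23.6
grip_force: 30.0
```

Call:
{"fn": "play_rows", "kwargs": {
  "commands": [0,0,-0.02,0,0,0,0,0,0,-0.04,0,0,0,0,0,0,-0.05,0,0,0,0,0,0,-0.06,0,0,0,0,0,0,-0.06,0,0,0,0,0,0,-0.06,0,0,0,0,0,0,-0.038,0,0,0,0,0,0,0,0,0,0,0]
}}

```text
time_s: 14.35
tool_pos: [455.5, -317.7, 291.3]
eef_rot: [0.087, 3.139, -0.003]
force: [0.7, 0.4, -0.8]
opening: 23.4
grip_force: 30.0
```

```bash
python3 - <<'E'
from h import *
to(553.7,54.9,275,86.8); print(manip.state()["force"],manip.state()["grip_force"])
E
```

```text
tcp [ 455.5 -317.7  291.3] yaw 86.83 tilt [ 0.0018 -0.0019 -1.    ] t 14.35 open 23.376082822576215 | norm shift [-0.1548  0.7551  0.0315] turn 0.0001397586184306792
[ 0.68632308  0.37654113 -0.77894252] 29.998474717140198
```

Call:
{"fn": "play_rows", "kwargs": {
  "commands": [-0.0129,0.0629,0,0,0,0,0,-0.0129,0.0629,0,0,0,0,0,-0.0129,0.0629,0,0,0,0,0,-0.0129,0.0629,0,0,0,0,0,-0.0129,0.0629,0,0,0,0,0,-0.0129,0.0629,0,0,0,0,0,-0.0129,0.0629,0,0,0,0,0,-0.0129,0.0629,0,0,0,0,0]
}}

```text
time_s: 15.35
tool_pos: [519.9, -67.7, 287.9]
eef_rot: [-0.087, -3.137, -0.002]
force: [-0.7, -0.4, 0.1]
opening: 23.4
grip_force: 30.0
```

Call:
{"fn": "play_rows", "kwargs": {
  "commands": [-0.0129,0.0629,0,0,0,0,0,-0.0129,0.0629,0,0,0,0,0,-0.0129,0.0629,0,0,0,0,0,-0.0129,0.0629,0,0,0,0,0,0,0,0.02,0,0,0,0,0,0,0,0,0,0,0,0,0,0,0,0,0,0,0,0,0,0,0,0,0]
}}

```text
time_s: 16.35
tool_pos: [553.2, 54.5, 280.1]
eef_rot: [0.089, 3.14, -0.0]
force: [-0.3, -0.0, -0.7]
opening: 23.7
grip_force: 30.0
```

```bash
python3 - <<'E'
from h import *
to(553.7,54.9,260,86.8); print(manip.state()["force"])
p,d,m=grab("wrist"); s,sd,sm=grab("scene")
np.savez("t1.npz",w=p,wd=d,s=s,sd=sd); P=pts(d,m)
o=manip.camera_model("wrist");print("cam",(-np.array(m["R"]).T@m["t"]).round(1))
for a,c,l in blobs(mask(p,"blue"),60): print(a,c,ray(*c,136,m))
A=np.zeros((600,800,3),np.uint8)
A[:400,:400]=cv2.resize(p[110:270,180:340],(400,400),interpolation=2)
A[:400,400:]=cv2.resize(s[90:190,240:340],(400,400),interpolation=2)
cv2.imwrite("pics/g.png",A[:400,:,::-1])
E
```

```text
tcp [553.2  54.5 280.1] yaw 86.76 tilt [ 3.e-04 -1.e-04 -1.e+00] t 16.35 open 23.71603717286012 | norm shift [-0.0008  0.0009  0.0402] turn -0.00024901431041004997
[-0.26940253 -0.00305321 -0.7210518 ]
cam [474.1  59.7 459.5]
194 [258.44329897 175.55670103] [552.23882534  55.62289743 136.        ]
```

View pics/g.png

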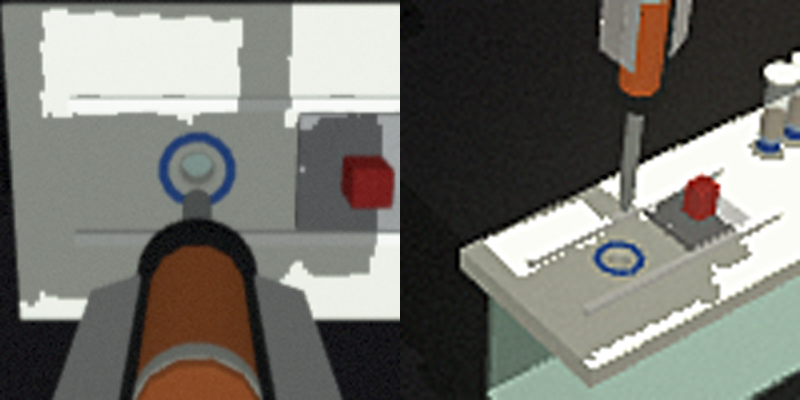

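On the left (wrist), the stem tip is at crop (197,190), just in front of the hole at (197,163), and they line up laterally. On the right (scene), the probe hangs upright above the port. I'll lower the tip to about 10 mm above the lid and compare.

Call:
{"fn": "play_rows", "kwargs": {
  "commands": [0,0,0.025,0,0,0,0,0,0,0.025,0,0,0,0,0,0,0,0,0,0,0,0,0,0,0,0,0,0,0,0,0,0,0,0,0,0,0,0,0,0,0,0,0,0,0,0,0,0,0,0,0,0,0,0,0,0]
}}

```text
time_s: 17.45
tool_pos: [553.3, 55.2, 255.1]
eef_rot: [0.087, 3.14, -0.0]
force: [0.3, -0.9, -0.2]
opening: 23.5
grip_force: 30.0
```

```bash
python3 - <<'E'
from h import *
to(553.7,54.9,252,86.8)
p,d,m=grab("wrist"); s,sd,sm=grab("scene")
np.savez("t2.npz",w=p,wd=d,s=s,sd=sd); P=pts(d,m);t=np.array(manip.state()["tool_pos"])
z=np.load("t1.npz")
for n,(im,dd,mm) in dict(w=(p,d,m),s=(s,sd,sm)).items():
  for a,c,l in blobs(mask(im,"blue"),40):
    r=ray(*c,136,mm)
    if np.hypot(r[0]-553,r[1]-55)<20:
        hull=cv2.fitEllipse(cv2.convexHull(np.argwhere(l)[:,::-1].astype(np.float32)));print(n,a,hull,ray(*hull[0],136,mm).round(2))
# stem slices from depth
for n,(dd,mm) in dict(w=(d,m),s=(sd,sm)).items():
  Q=pts(dd,mm);k0=(dd>0)&(np.hypot(Q[...,0]-t[0],Q[...,1]-t[1])<20)
  o=-np.array(mm["R"]).T@mm["t"]
  for z0,z1,r in((150,160,3.),(160,190,5),(190,215,5),(228,238,16),(240,300,12)):
    q=Q[k0&(Q[...,2]>z0)&(Q[...,2]<z1)]
    if len(q)>5:
      f=lambda c:np.hypot(q[:,0]-c[0],q[:,1]-c[1])-r
      from scipy.optimize import least_squares
      dv=(t-o)[:2];st=q[:,:2].mean(0)+dv/np.linalg.norm(dv)*r*.7
      print(n,z0,z1,len(q),q[:,2].min().round(1),least_squares(f,st,loss="soft_l1").x.round(2))
A=np.zeros((400,800,3),np.uint8)
A[:,:400]=cv2.resize(p[110:270,180:340],(400,400),interpolation=2)
A[:,400:]=cv2.resize(s[110:190,260:340],(400,400),interpolation=2)
cv2.imwrite("pics/h.png",A[:,:,::-1])
E
```

```text
tcp [553.3  55.2 255.1] yaw 86.83 tilt [ 2.e-04 -1.e-04 -1.e+00] t 17.45 open 23.49949628925869 | norm shift [-0.0009 -0.0006  0.0061] turn 0.0001464098775666716
w 233 ((257.596435546875, 184.23910522460938), (31.455156326293945, 31.840320587158203), 100.19351196289062) [554.5   55.45 136.  ]
w 160 190 114 160.3 [554.26  56.11]
w 190 215 12 190.4 [554.13  56.24]
w 228 238 580 228.4 [555.81  55.98]
w 240 300 2817 240.0 [553.73  55.92]
s 150 160 6 152.3 [553.85  54.36]
s 160 190 42 160.7 [553.34  55.65]
s 190 215 36 192.2 [553.51  55.67]
s 228 238 66 229.3 [552.77  56.27]
s 240 300 258 241.2 [554.06  56.76]
```

View pics/h.png

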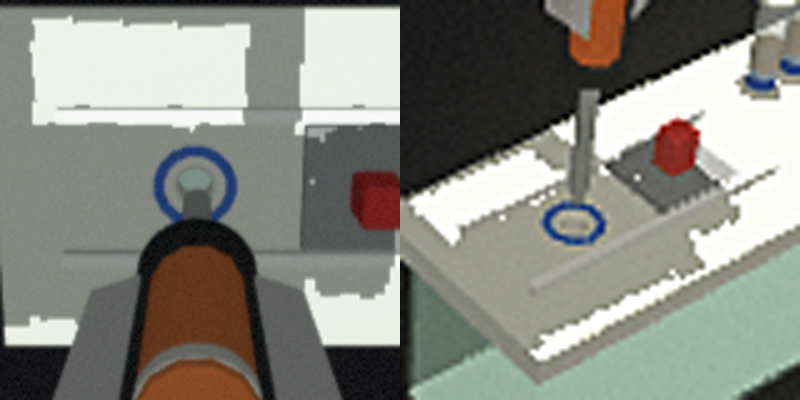

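The tip is right over the ring in both views. Only about 0.6 mm of correction is needed in -y, so I'll begin lowering gently.

Call:
{"fn": "play_rows", "kwargs": {
  "commands": [-0.0005,-0.0012,0,0,0,0,0,0,0,0,0,0,0,0,0,0,0.01,0,0,0,0,0,0,0.01,0,0,0,0,0,0,0.01,0,0,0,0,0,0,0.01,0,0,0,0,0,0,0.01,0,0,0,0,0,0,0.01,0,0,0,0]
}}

```text
time_s: 18.55
tool_pos: [553.4, 54.6, 224.6]
eef_rot: [-0.087, -3.14, -0.0]
force: [0.5, -1.4, -0.6]
opening: 23.4
grip_force: 30.0
```

Call:
{"fn": "play_rows", "kwargs": {
  "commands": [0,0,0.0137,0,0,0,0,0,0,0.0137,0,0,0,0,0,0,0.0137,0,0,0,0,0,0,0.0137,0,0,0,0,0,0,0.0137,0,0,0,0,0,0,0.0137,0,0,0,0,0,0,0.0137,0,0,0,0,0,0,0.0137,0,0,0,0]
}}

```text
time_s: 19.55
tool_pos: [553.4, 54.6, 169.7]
eef_rot: [0.087, 3.14, 0.0]
force: [-0.2, -0.3, -0.4]
opening: 23.7
grip_force: 30.0
```

Call:
{"fn": "play_rows", "kwargs": {
  "commands": [0,0,0.004,0,0,0,0,0,0,0.004,0,0,0,0,0,0,0.002,0,0,0,0,0,0,0,0,0,0,0,0,0,0,0,0,0,0,0,0,0,0,0,0,0,0,0,0,0,0,0,0,0,0,0,0,0,0,0]
}}

```text
time_s: 20.55
tool_pos: [553.4, 54.6, 165.2]
eef_rot: [0.087, 3.14, -0.0]
force: [0.1, -0.1, -1.0]
opening: 22.9
grip_force: 30.0
```

Call:
{"fn": "play_rows", "kwargs": {
  "commands": [0,0,0.002,0,0,0,0,0,0,0.001,0,0,0,0,0,0,0.001,0,0,0,0,0,0,0.001,0,0,0,0,0,0,0.001,0,0,0,0,0,0,0,0,0,0,0,0,0,0,0,0,0,0,0,0,0,0,0,0,0]
}}

```text
time_s: 21.55
tool_pos: [553.5, 54.6, 162.3]
eef_rot: [0.087, 3.14, -0.0]
force: [-0.0, 0.5, 0.2]
opening: 23.6
grip_force: 30.0
```

Call:
{"fn": "play_rows", "kwargs": {
  "commands": [0,0,0.001,0,0,0,0,0,0,0.001,0,0,0,0,0,0,0.001,0,0,0,0,0,0,0,0,0,0,0,0,0,0,0,0,0,0,0,0,0,0,0,0,0,0,0,0,0,0,0,0,0,0,0,0,0,0,0]
}}

```text
time_s: 22.55
tool_pos: [553.6, 54.6, 162.2]
eef_rot: [0.087, 3.14, -0.0]
force: [-3.7, 1.5, 8.5]
opening: 23.5
grip_force: 30.0
```

There's 8.5 N of contact at the expected height, so the collar is seated. I'll release with limited opening and rise.

Call:
{"fn": "play_rows", "kwargs": {
  "commands": [0,0,0,0,0,0,0.5,0,0,0,0,0,0,0.5,0,0,0,0,0,0,0.5,0,0,0,0,0,0,0.5,0,0,0,0,0,0,0.5,0,0,0,0,0,0,0.5,0,0,0,0,0,0,0.5,0,0,0,0,0,0,0.5]
}}

```text
time_s: 23.55
tool_pos: [553.4, 54.6, 160.7]
eef_rot: [0.087, 3.14, 0.0]
force: [0.8, 1.5, 0.3]
opening: 47.1
grip_force: 0.0
```

Call:
{"fn": "play_rows", "kwargs": {
  "commands": [0,0,-0.03,0,0,0,0.5,0,0,-0.04,0,0,0,0.5,0,0,-0.05,0,0,0,0.5,0,0,-0.05,0,0,0,0.5,0,0,-0.05,0,0,0,0.5,0,0,0,0,0,0,0.5,0,0,0,0,0,0,0.5,0,0,0,0,0,0,0.5]
}}

```text
time_s: 24.55
tool_pos: [552.8, 54.7, 269.4]
eef_rot: [-0.087, -3.138, -0.0]
force: [0.7, -0.3, -1.1]
opening: 47.1
grip_force: 0.0
```

```bash
python3 - <<'E'
from h import *
p,d,m=grab("wrist"); s,sd,sm=grab("scene");P=pts(d,m)
k=(d>0)&(abs(P[...,2]-210)<5)&(np.hypot(P[...,0]-554,P[...,1]-55)<25);q=P[k];print("handle top",k.sum(),q.mean(0))
for a,c,l in blobs(mask(p,"red")):
    q=P[l&(d>0)];q=q[abs(q[:,2]-166)<4];print("knob",a,q.mean(0))
A=np.zeros((400,800,3),np.uint8)
A[:,:400]=cv2.resize(p[90:290,160:360],(400,400),interpolation=2)
A[:,400:]=cv2.resize(s[90:190,240:340],(400,400),interpolation=2)
cv2.imwrite("pics/i.png",A[:,:,::-1])
E
```

```text
handle top 776 [553.07159442  55.63973109 209.81953384]
knob 273 [556.84886892 119.73694497 166.05927398]
```

View pics/i.png

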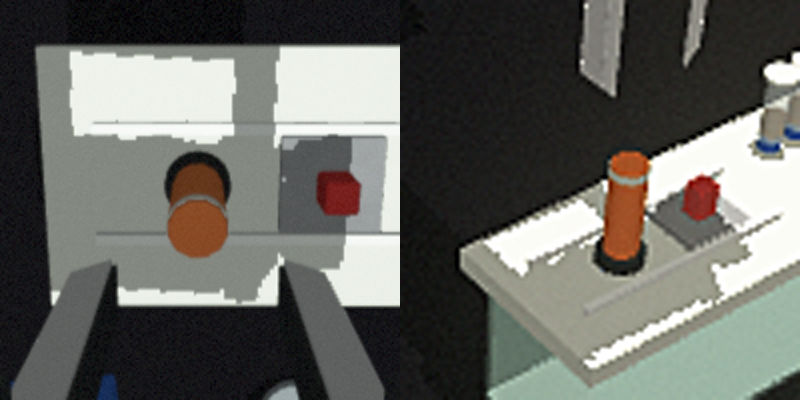

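The probe stands upright with its collar flush on the lid (handle top at 209.8 mm, expected 210). The cover is fully open and the gripper is clear, so I'll hand in.

```bash
python3 -c "
from station import manip
print(manip.sign_off())"
```

```text
the job is handed in; nothing more can be done
None
```

I handed the job in at about 25 s of the 64 s limit: the cover is at its open stop, the probe stands upright in the port with its collar flush on the lid, and the gripper is clear; the sign-off returned no verdict.

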